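# Close a sprung valve housing on its dowels and hold it shut

## Task

Assemble the sprung valve housing: stand the loose nickel bush upright on the sprung seat in the fixed lower half, its bore over the seat's centring pin, and let go of it. Then fit the loose upper half over it onto both dowels (both outlet stubs then point the same way), press it down against the spring until the two halves meet flush, and finish while still gripping it and keeping it firmly pressed shut, since the screws go in next. Leave the blue-lidded tin, the blue pliers and the white angle valve where they are.

Things in the scene. Friction and masses are not known exactly. Their poses are not given: they have to be found in the camera images.
- housing: Lower half of a white plastic housing, block 116 (x) x 60 (y) mm, clamped on a fixed grey plate 150 x 92 x 10 mm. Origin: centre of the plate's underside, on the bench; z up, x along its length towards its outlet stub (22 mm across, 20 mm long). Round pocket 39.6 mm across in the middle. A clamp at the middle of each long side, 27 mm above the bench, reaches to y = +-46 mm.
- parting_face (a point): Centre of the lower half's flat top, its parting face, 48 mm above the bench; axes as the housing's. Flush and the right way round, the cover's origin and x axis lie on this point's, and the dowels stand 12 mm out of the cover's flange.
- big_dowel (a point): Foot of the thicker steel dowel, on the parting face, at x = +43, y = +17 mm from its centre. Dowel 11 mm thick, 26 mm tall, the top 6 mm tapered to 5.4 mm.
- small_dowel (a point): Foot of the thinner steel dowel, on the parting face, at x = -43, y = -17 mm from its centre. Dowel 7 mm thick, 26 mm tall, the top 6 mm tapered to 1.4 mm.
- seat_top (a point): Centre of the flat top of the sprung seat (dark steel disc, 34 mm across), on which the bush stands: 38 mm above the bench, 10 mm below the parting face, while free; it goes down with the seat. A brass centring pin rises from it: 10 mm thick, 12 mm tall, the top 6 mm tapered to 3.6 mm.
- seat (a joint): How far the sprung seat is pushed down, in m: 0 when free, stop at 0.009. The spring pushes up with 6 N at 0 and 1 N more for each mm; with the bush on it and the halves flush it reads 0.006 and the spring pushes with 12 N.
- cover: Loose white upper half, about 0.22 kg, standing on its parting face. Origin: centre of its underside; z up, x along its length towards its outlet stub. Flange 116 (x) x 60 (y) x 14 mm, two dowel holes through it; in the underside a pocket 39.6 mm across, 14 mm deep, for the top of the bush. On the flange a block 56 (x) x 50 (y) mm to grip, its top 44 mm (a low cap 48 mm) above the underside.
- cover_grip (a point): Middle of the cover's grip block, on its axis, 36 mm above the underside: grip the flat sides at y = +-25 mm; fingertips 19 mm lower still clear the flange. The outlet stub (22 mm across) runs from the block over the flange to x = +60 mm, low ribs to x = -48 mm.
- cover_big_hole (a point): Lower mouth of the cover's wider dowel hole, 12.6 mm across, at x = +43, y = +17 mm from the cover's origin; it takes the thicker dowel.
- cover_small_hole (a point): Lower mouth of the cover's narrower dowel hole, 8.6 mm across, at x = -43, y = -17 mm from the cover's origin; it takes the thinner dowel. The thicker one does not go in: the cover fits one way round only.
- nickel_bush: Loose round nickel bush with a thread at its upper end, 31 mm across and 30 mm tall, standing on end. Origin: centre of its underside, z up. Its bore, 12 mm at the lower end, runs right through. Standing on the free seat its top is 20 mm above the parting face.
- blue_tin: Flat round tin with a blue lid, 62 mm across, 34 mm tall, a bystander; origin under its centre.
- blue_pliers: Pliers with blue handles, 50 x 167 x 13 mm, lying along their own y, a bystander; origin under the middle.
- white_valve: White angle valve with a nickel union, 132 x 97 x 46 mm, a bystander; origin under its centre.
Not all that is in view belongs to the job. Of the things like the nickel_bush, leave any that is green, orange or turquoise; of the rest the smaller one is meant.

How it is judged:
On the way, in this order (a step that is already met when the one before it is completed fails the run):
1. the nickel bush stands on the sprung seat over its centring pin, let go (horizontal distance between nickel_bush and seat_top below 0.003 m and z of nickel_bush in the frame of seat_top between -0.002 and 0.002 m and angle between nickel_bush's own z axis and vertical below 0.08 rad and contact force between the fingers and nickel_bush below 0.1 N), for 0.2 s.
2. the upper half is on both dowels, the right way round, above the bush (horizontal distance between cover_big_hole and big_dowel below 0.002 m and horizontal distance between cover_small_hole and small_dowel below 0.002 m and z of cover in the frame of parting_face below 0.018 m and angle between the z axis of cover and the z axis of housing, either way round below 0.08 rad), for 0.05 s.
At the end, for the whole second after the job is handed in: Bush upright on the seat (3 mm, 0.08 rad), seat down over 4.5 mm; upper half flush (gap under 1.2 mm, tilt under 0.02 rad), holes within 2 mm of their dowels, pressed on the lower half with over 3 N, at rest, gripped with over 3 N (horizontal distance between nickel_bush and seat_top below 0.003 m and z of nickel_bush in the frame of seat_top between -0.002 and 0.002 m and angle between nickel_bush's own z axis and vertical below 0.08 rad and horizontal distance between cover_big_hole and big_dowel below 0.002 m and horizontal distance between cover_small_hole and small_dowel below 0.002 m and z of cover in the frame of parting_face between -0.002 and 0.0012 m and angle between the z axis of cover and the z axis of housing, either way round below 0.02 rad and angle between cover's own z axis and vertical below 0.1 rad and value of joint seat above 0.0045 m and contact force between cover and housing above 3 N and contact force between the fingers and cover above 3 N and linear speed of cover below 0.01 m/s); the arm keeps its last pose, push and grip.
It fails at once if the blue-lidded tin is moved by more than 30 mm (distance of blue_tin from where it was at the start of the episode above 0.03 m).
It fails at once if the blue pliers is moved by more than 30 mm (distance of blue_pliers from where it was at the start of the episode above 0.03 m).
It fails at once if the white angle valve is moved by more than 30 mm (distance of white_valve from where it was at the start of the episode above 0.03 m).
It also fails if it takes over 54 s, if anything falls off the work surface, if the arm or the gripper's body presses on something with over 40 N, if the wrist force passes 120 N, or if a joint passes its speed limit or range.

## Robot

A 6-joint arm with a two-finger parallel gripper is mounted at the origin on a cart in front of the work surface, level with it; the furniture and walls round the work are solid. World frame = base frame: x ahead of the robot, y to its left, z up, the work surface at z = 0. Lengths are in m, angles in rad, forces in N, time in s.
With the tool pointing down it reaches from about 0.35 to 0.975 m from the base axis. Payload 17.4 kg.
Tool frame: the origin (TCP) lies midway between the tips of the shut fingers; the grasp point (between the pads) lies 19 mm behind it (tcp_to_grasp is the distance from the TCP to the grasp point, in m); z points along the fingers, y is the line along which they close (so a half turn about z gives the same grasp; the last joint's range is limited). The gripper opens to 85 mm and grips with 20 to 120 N. Pads are 22 mm wide; open, the fingers measure 114 mm over their backs; the gripper's body (76 mm by 85 mm) begins 54 mm behind the grasp point. The pads swing forward as they close: fully open they stand 13 mm farther back than shut.
Start: joints at [-1.309, 0.116, 1.442, -0, 1.584, -0.038], TCP at [0.199, -0.645, 0.231] pointing down, gripper open.
Joint ranges: [-2.83, 2.83], [-0.83, 2.19], [0.07, 2.5], [-1.14, 4.28], [0.01, 3], [-2.97, 2.97]. Speed limits (rad/s): [1.89, 1.89, 2.22, 3.14, 3.14, 3.14].

## Interface

Orientations are given as a unit quaternion [w, x, y, z].
In Python, from bench import * gives the robot as it stands.
- The arm moves only by the tool play_rows, never from a script. Its argument "motion" is a list of rows, each a list of 2 entries, a list of its own where there are three numbers: the shift along the world's x, y, z in units of 40 mm (1.0 is 40 mm), then the turn, a rotation vector about the world's x, y, z in units of 5 degrees (1.0 is 5 degrees). In form: [[[tx, ty, tz], [wx, wy, wz]], ...]. A call has 1 to 8 rows; each row is the pose to reach, as a shift and turn from the pose commanded when the call began; what a row does not reach only later rows make up. A row lasts 1/10 s, in which the tool goes at most 50 mm and 8.59 degrees, less where a joint would pass 70% of its speed; a pose out of reach is approached as far as the arm can. A call with a gripper value outside its range is refused whole. "gripper" is the opening, from 0 (shut) to 1 (fully open), set as the call begins (left out, the last holds). The fingers move at their own pace and stop on an object; "newtons" is the grip in N (left out, the last holds). Time passes only in rows, so rows that repeat a pose let the fingers close. It gives the time, the measured TCP pose, the force, the opening and the grip force at its end, in the units of the state.
- sense(): the state, without advancing time (a new reading comes with each control period).
- camera(name): name is "side" or "top" or "wrist"; returns (picture, depth): 384x512x3 uint8, blue, green, red; 384x512 float32, m along the optical axis (not along the pixel's ray), 0 where there is no reading.
- get_calibration(name): a dict with "camera_matrix" (3x3 intrinsics, pixels), "k1" (the pictures are not rectified: a ray, as slopes to the right and down, at radius r is drawn at 1 + k1 r^2 times it, then the intrinsics apply), "R" (3x3) and "t" (3): a world point X has camera coordinates R X + t; the wrist camera has in their place "tool_from_camera" (4x4, takes a point from camera to tool coordinates, whose origin is the TCP and whose axes are the flange's). Camera axes: x right, y down, z forward; pixel columns grow to the right and rows downward; lengths in m; the calibration is good to about 2 mm. A picture is of the moment at which its call begins: read the wrist's pose just before it. get_calibration takes no time and is no camera call.
- hand_in(): hands the job in; it is judged then, once.
The state is a dict: "time": time; "joints": joint angles; "joint_velocities": joint speeds; "effort": joint torques, N m; "position": TCP position; "orientation": TCP orientation; "force": force on the tool from outside, world axes, zero at the start; "ft_torque": the same for the moment, N m; "gripper_width": finger opening in m; "finger_force": force on a finger pad.
Only numpy, scipy, OpenCV 4.12 (cv2) and the standard library are available. Lean on these libraries where they do the work, as an engineer would, in place of code of your own. Each camera call takes 0.05 s, during which the arm holds its last target. There are 200 camera calls.

## Working session

There is one attempt and no reset: what is moved stays moved. The work goes in short steps, Python scripts to look and compute and a tool call to move; the robot and the scene stay as the last step left them, time stands still between calls to the robot, and variables do not carry over. Pictures are saved under pics/ and viewed, at most 10 in all, crops included, and the job is handed in when it is done.

Besides the shell and the picture viewer there is one more tool, called after ">>>" in YAML: its name, and indented under it one key for each argument. play_rows: Moves the arm, as the interface text tells. Its arguments: {"type":"object","properties":{"motion":{"type":"array","items":{"type":"array"}},"gripper":{"type":"number"},"newtons":{"type":"number"}},"required":["motion"]}

```bash
mkdir -p pics; ls; cat > h.py <<'E'
from bench import *
import numpy as np, cv2
from scipy.spatial.transform import Rotation as Ro
def pose(s=None):
    s=s or sense(); q=s["orientation"]; T=np.eye(4)
    T[:3,:3]=Ro.from_quat([q[1],q[2],q[3],q[0]]).as_matrix(); T[:3,3]=s["position"]; return T
def grab(n,fn=None):
    T=pose() if n=="wrist" else None
    p,d=camera(n); c=get_calibration(n)
    if n=="wrist": W=T@np.array(c["tool_from_camera"])
    else:
        W=np.eye(4);R=np.array(c["R"]);W[:3,:3]=R.T;W[:3,3]=-R.T@np.array(c["t"])
    if fn: cv2.imwrite("pics/"+fn,p); np.savez("pics/"+fn[:-4],p=p,d=d,W=W,K=np.array(c["camera_matrix"]),k1=c["k1"])
    return p,d,W,np.array(c["camera_matrix"]),c["k1"]
def ray(uv,W,K,k1):
    u=cv2.undistortPoints(np.array(uv,float).reshape(-1,1,2),K,np.array([k1,0,0,0.])).reshape(-1,2)
    return np.c_[u,np.ones(len(u))]@W[:3,:3].T, W[:3,3]
def onz(uv,z,W,K,k1):
    r,o=ray(uv,W,K,k1); return o+r*((z-o[2])/r[:,2])[:,None]
def cloud(d,W,K,k1):
    v,u=np.mgrid[:d.shape[0],:d.shape[1]]
    r,o=ray(np.c_[u.ravel(),v.ravel()],W,K,k1)
    X=o+r*d.reshape(-1,1); X[d.ravel()==0]=np.nan; return X.reshape(*d.shape,3)
def load(fn):
    z=np.load("pics/"+fn+".npz"); return z["p"],z["d"],z["W"],z["K"],float(z["k1"])
E
python3 - <<'E'
from h import *
s=sense();print(s)
ims=[]
for n in("top","side"):
    r=grab(n,n+"0.png"); print(n,r[2].round(3).tolist(),r[3].round(1).tolist(),r[4]); ims.append(r[0])
grab("wrist","wrist0.png")
E
```

```text
pics
{'time': 0.0, 'joints': array([-1.30881459e+00,  1.16497500e-01,  1.44229523e+00,  1.08110084e-05,
        1.58396331e+00, -3.78309280e-02]), 'joint_velocities': array([ 5.57067139e-04, -6.59726206e-04, -1.52087234e-04, -2.95091434e-04,
        7.01695959e-04, -3.37761549e-06]), 'effort': array([ 2.13893902e-03, -7.31976628e+01, -6.32494497e+01, -5.74777755e-05,
        6.26569614e-03,  9.99730389e-06]), 'position': array([ 0.19928068, -0.644714  ,  0.23053579]), 'orientation': array([-5.78646619e-04,  9.88784894e-01,  1.49345559e-01, -5.96857579e-05]), 'force': array([-0.81141436,  0.48392907, -0.16810841]), 'ft_torque': array([-0.03150693,  0.0060756 ,  0.00274936]), 'finger_force': 0.0, 'gripper_width': 0.08535457754550922}
top [[0.02, -0.998, 0.057, 0.432], [-1.0, -0.02, 0.003, 0.187], [-0.002, -0.057, -0.998, 1.516], [0.0, 0.0, 0.0, 1.0]] [[476.4, 0.0, 259.6], [0.0, 476.4, 188.4], [0.0, 0.0, 1.0]] 5.7614579137028055e-05
side [[1.0, 0.003, 0.022, 0.517], [-0.015, -0.658, 0.753, -0.808], [0.017, -0.753, -0.658, 0.968], [0.0, 0.0, 0.0, 1.0]] [[456.2, 0.0, 255.7], [0.0, 456.2, 190.5], [0.0, 0.0, 1.0]] -0.0009522100020664376
```

View pics/top0.png

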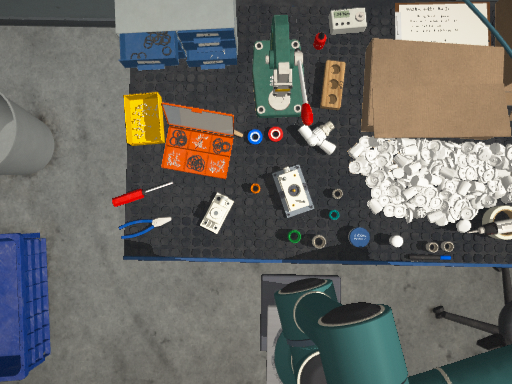

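View pics/side0.png

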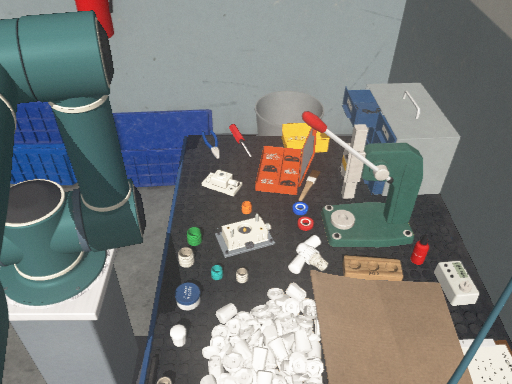

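Top view: lower half at (293,190), cover at (217,211), tin (359,237), pliers (145,228), angle valve (318,137). Things like the bush: nickel (337,193), nickel (319,241), orange (255,188), turquoise (334,215), green (295,237), plus two fittings at (433,246) and (448,246). I expect (337,193), the smaller uncoloured one. The crop and sizes below should confirm it.

```bash
python3 - <<'E'
from h import *
p,d,W,K,k=load("top0"); X=cloud(d,W,K,k)
a=cv2.resize(p[165:265,190:350],None,fx=5,fy=5,interpolation=cv2.INTER_CUBIC)
cv2.imwrite("pics/crop1.png",a)
for u,v in[(337,193),(319,241),(433,246),(448,246),(334,215),(295,237)]:
    w=X[v-12:v+13,u-12:u+13].reshape(-1,3); h=w[w[:,2]>.012]
    zt=np.percentile(h[:,2],95); t=h[h[:,2]>zt-.008]
    print(u,v,"top",zt.round(4),"ctr",t.mean(0).round(4),"span",np.ptp(t,axis=0).round(4))
q=[(293,190),(217,211)]
for u,v in q:
    print(X[v,u]); 
    w=X[v-35:v+35,u-35:u+35].reshape(-1,3)
    print(np.histogram(w[:,2],bins=np.arange(-.005,.085,.005)))
E
```

```text
337 193 top 0.0323 ctr [ 0.5063 -0.0523  0.0293] span [0.0254 0.025  0.0099]
319 241 top 0.0434 ctr [0.3559 0.0059 0.0408] span [0.0341 0.0369 0.0101]
433 246 top 0.0329 ctr [ 0.3467 -0.3566  0.0302] span [0.0287 0.0556 0.01  ]
448 246 top 0.0337 ctr [ 0.3487 -0.3891  0.0305] span [0.0282 0.0554 0.0097]
334 215 top 0.0328 ctr [ 0.4399 -0.0405  0.0302] span [0.0251 0.0257 0.013 ]
295 237 top 0.0438 ctr [0.3703 0.0825 0.0407] span [0.0341 0.0344 0.0113]
[0.51287081 0.08923058 0.04778575]
(array([1319, 1623,  510,  263,   97,   51,   40,   27,   82,  125,  322,
        175,   14,    1,    2,    9,    2]), array([-0.005,  0.   ,  0.005,  0.01 ,  0.015,  0.02 ,  0.025,  0.03 ,
        0.035,  0.04 ,  0.045,  0.05 ,  0.055,  0.06 ,  0.065,  0.07 ,
        0.075,  0.08 ]))
[0.44335114 0.32180557 0.05043859]
(array([1488, 1957,  496,  145,  145,   34,   23,   26,   56,  117,  137,
         35,    1,    0,    0,    0,    0]), array([-0.005,  0.   ,  0.005,  0.01 ,  0.015,  0.02 ,  0.025,  0.03 ,
        0.035,  0.04 ,  0.045,  0.05 ,  0.055,  0.06 ,  0.065,  0.07 ,
        0.075,  0.08 ]))
```

View pics/crop1.png

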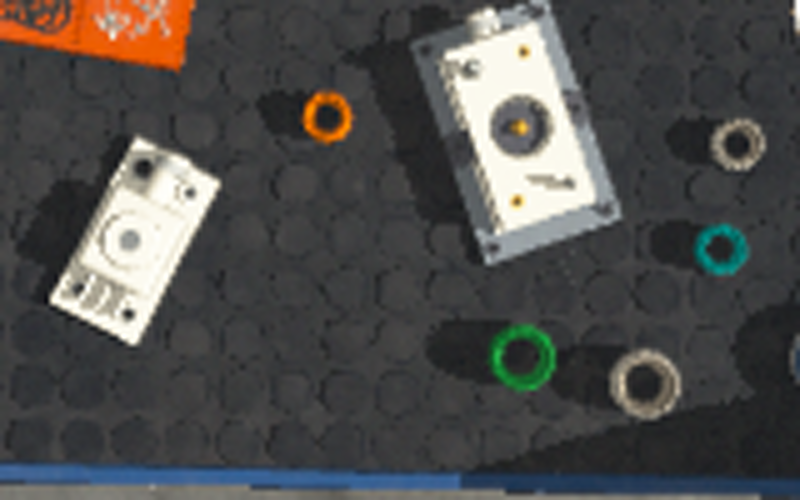

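The crop matches. (337,193), crop (738,145), is bare nickel and the smaller of the two bare ones: about 25 mm at its crest and 32 mm tall, against the 43 mm tall one at (319,241). Orange, turquoise and green are excluded. The bush is near (0.506, -0.052). The lower half sits at about (0.51, 0.09), yaw about +18°, and the cover at about (0.44, 0.32), yaw about -26°. I'm moving the wrist camera over now.

>>> play_rows:
  motion:
    - [[7,16,2],[0,0,0]]
    - [[7,16,2],[0,0,0]]
    - [[7,16,2],[0,0,0]]
    - [[7,16,2],[0,0,0]]
    - [[7,16,2],[0,0,0]]
    - [[7,16,2],[0,0,0]]
    - [[7,16,2],[0,0,0]]
    - [[7,16,2],[0,0,0]]

```text
time: 0.95
position: [0.3588, -0.2789, 0.277]
orientation: [0.0, 0.989, 0.149, 0.0]
force: [0.9, -0.4, 0.7]
gripper_width: 0.0851
finger_force: 0.0
```

>>> play_rows:
  motion:
    - [[2.5,7,1],[0,0,0]]
    - [[2.5,7,1],[0,0,0]]
    - [[2.5,7,1],[0,0,0]]
    - [[2.5,7,1],[0,0,0]]
    - [[2.5,7,1],[0,0,0]]
    - [[2.5,7,1],[0,0,0]]
    - [[2.5,7,1],[0,0,0]]
    - [[2.5,7,1],[0,0,0]]

```text
time: 1.75
position: [0.4587, 0.0002, 0.3166]
orientation: [0.0, 0.989, 0.151, -0.0]
force: [0.1, -0.2, -0.4]
gripper_width: 0.085
finger_force: 0.0
```

```bash
python3 - <<'E'
from h import *
s=sense();print(s["joints"].round(3),s["position"].round(4))
r=grab("wrist","w1.png"); print(r[2].round(3).tolist(),r[3].round(1).tolist(),r[4], get_calibration("wrist")["tool_from_camera"])
p,d,W,K,k=load("top0"); X=cloud(d,W,K,k)
b=cv2.resize(p[225:265,400:480],None,fx=5,fy=5,interpolation=cv2.INTER_CUBIC)
a=r[0]; a=np.vstack([a,np.zeros((200,512,3),np.uint8)]); a[384:,:400]=b
cv2.imwrite("pics/v1.png",a)
E
```

```text
[-0.055 -0.37   1.746 -0.     1.766  1.213] [4.587e-01 2.000e-04 3.166e-01]
[[0.3, -0.918, -0.261, 0.525], [-0.954, -0.288, -0.081, 0.02], [-0.001, 0.274, -0.962, 0.46], [0.0, 0.0, 0.0, 1.0]] [[335.6, 0.0, 263.1], [0.0, 335.6, 186.7], [0.0, 0.0, 1.0]] -0.0829576803209346 [[ 1.60205004e-03 -9.62003210e-01 -2.73033435e-01  6.88033126e-02]
 [ 9.99998420e-01  1.75150320e-03 -3.03641168e-04  3.20020460e-04]
 [ 7.70322712e-04 -2.73032517e-01  9.62004497e-01 -1.43543958e-01]
 [ 0.00000000e+00  0.00000000e+00  0.00000000e+00  1.00000000e+00]]
```

View pics/v1.png

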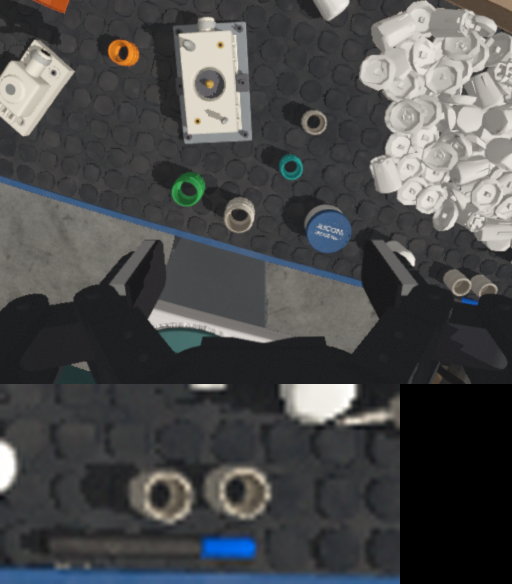

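The wrist view shows the lower half with pin (210,84), dowels (220,45) and (197,121), stub up at (207,22). The bush is at (314,122), turquoise (291,167), tin (328,228), cover at left (32,88). The two fittings beside the pen, at (460,283), are like the bush too, so I'll compare sizes as well.

```bash
cat >> h.py <<'E'
def ring(fn,uv,zt,half=16,zmin=.012):
    """outer outline of an upright round part, top rim projected on plane zt: (centre, dia)"""
    p,d,W,K,k=load(fn); X=cloud(d,W,K,k); u,v=uv
    m=np.zeros(d.shape,np.uint8); s=np.s_[v-half:v+half+1,u-half:u+half+1]
    m[s]=(X[s][...,2]>zt-.006)*255
    c=max(cv2.findContours(m,cv2.RETR_EXTERNAL,cv2.CHAIN_APPROX_NONE)[0],key=len).reshape(-1,2)
    P=onz(c,zt,W,K,k)[:,:2].astype(np.float32)
    (x,y),r=cv2.minEnclosingCircle(P); e=cv2.fitEllipse(P)
    return np.r_[e[0],2*r,e[1]].round(4)
E
python3 - <<'E'
from h import *
for n,l in(("top0",[(337,193),(319,241),(433,246),(448,246),(334,215)]),("w1",[(314,122),(240,215),(458,283),(485,288),(291,167)])):
    for uv in l:
        z=.043 if uv in((319,241),(240,215)) else .031
        try: print(n,uv,ring(n,uv,z))
        except Exception as e: print(n,uv,e)
p,d,W,K,k=load("w1");X=cloud(d,W,K,k)
# bush local height
h=X[112:132,304:325].reshape(-1,3);print("bush z max",np.nanpercentile(h[:,2],[50,90,97]))
for nm,(x0,x1,y0,y1),z0,z1 in(("housing",(165,260,20,150),.042,.053),("cover",(0,80,35,140),.010,.018)):
    m=np.zeros(d.shape,np.uint8);Z=X[y0:y1,x0:x1,2];g=p[y0:y1,x0:x1].min(2)
    m[y0:y1,x0:x1]=((Z>z0)&(Z<z1)&(g>110))*255
    Q=X[m>0][:,:2].astype(np.float32);print(nm,len(Q),cv2.minAreaRect(Q),"z",np.median(X[m>0][:,2]))
# gold spots
hsv=cv2.cvtColor(p,cv2.COLOR_BGR2HSV);m=cv2.inRange(hsv,(10,90,70),(35,255,255));m[:, :175]=0;m[:,255:]=0;m[150:]=0;m[:20]=0
n,l,st,c=cv2.connectedComponentsWithStats(m)
for i in range(1,n):
    if st[i,4]>3: print("gold",c[i].round(1),st[i,4],"z.074",onz([c[i]],.074,W,K,k)[0].round(4),"z.05",onz([c[i]],.05,W,K,k)[0].round(4))
E
```

```text
top0 (337, 193) [ 0.5114 -0.0564  0.0222  0.0117  0.0221]
top0 (319, 241) [ 0.3554 -0.0077  0.0309  0.0421  0.0635]
top0 (433, 246) [ 0.3488 -0.3932  0.0303  0.0231  0.0279]
top0 (448, 246) [ 0.3459 -0.3497  0.0267  0.0227  0.0258]
top0 (334, 215) [ 0.4395 -0.0349  0.0224  0.0142  0.0218]
w1 (314, 122) [ 0.508  -0.0526  0.0286  0.0265  0.0275]
w1 (240, 215) [0.359  0.0033 0.0383 0.0365 0.037 ]
w1 (458, 283) [ 0.3483 -0.348   0.0355  0.0292  0.0336]
w1 (485, 288) [ 0.3464 -0.4012  0.0576  0.0339  0.0535]
w1 (291, 167) [ 0.443  -0.0437  0.0288  0.0274  0.0275]
bush z max [0.01152835 0.03009781 0.03104969]
housing 4098 ((0.5206015110015869, 0.08773832023143768), (0.12898795306682587, 0.06228487938642502), 20.8562068939209) z 0.04900790509276065
cover 1307 ((0.43910133838653564, 0.324456125497818), (0.06225190684199333, 0.11768138408660889), 63.62820816040039) z 0.015097898738826221
gold [219.8  44.6] 30 z.074 [0.5584 0.0805 0.074 ] z.05 [0.5605 0.0843 0.05  ]
gold [209.1  83.5] 60 z.074 [0.5153 0.0807 0.074 ] z.05 [0.5148 0.0845 0.05  ]
gold [197.1 120.7] 27 z.074 [0.4717 0.083  0.074 ] z.05 [0.4684 0.0869 0.05  ]
```

Target bush (314,122): 28.6 mm rim outline, the same as the turquoise one, and top at z about 0.031, so it is the 31 × 30 mm part. The bare large one measures 38 mm. Now a close view centred over the bush.

>>> play_rows:
  motion:
    - [[1.23,-1.33,-4.2],[0,0,0]]
    - [[1.23,-1.33,-4.2],[0,0,0]]
    - [[1.23,-1.33,-4.2],[0,0,0]]
    - [[1.23,-1.33,-4.2],[0,0,0]]
    - [[1.23,-1.33,-4.2],[0,0,0]]
    - [[1.23,-1.33,-4.2],[0,0,0]]

```text
time: 2.4
position: [0.5074, -0.0551, 0.1495]
orientation: [-0.0, 0.989, 0.148, -0.0]
force: [0.5, 0.0, 1.6]
gripper_width: 0.0854
finger_force: 0.0
```

```bash
python3 - <<'E'
from h import *
s=sense();print(s["position"].round(4),s["orientation"].round(4))
p,d,W,K,k=grab("wrist","w2.png");X=cloud(d,W,K,k)
r0=onz  # expected pixel of bush
P=np.array([.508,-.0526,.031]);c=W[:3,:3].T@(P-W[:3,3]);print("px",(K@(c/c[2]))[:2])
u,v=np.round((K@(c/c[2]))[:2]).astype(int)
Z=X[v-40:v+41,u-40:u+41,2];print(np.nanpercentile(Z,[50,90,97]))
for zt in(.031,.030):print(ring("w2",(u,v),zt,half=40))
E
```

```text
[ 0.5074 -0.0551  0.1495] [-1.000e-04  9.890e-01  1.482e-01 -2.000e-04]
px [260.16033032 178.50170675]
[0.00114124 0.01204693 0.02952286]
[ 0.509  -0.0539  0.0288  0.0276  0.0279]
[ 0.5089 -0.0539  0.0291  0.0277  0.0282]
```

View pics/w2.png

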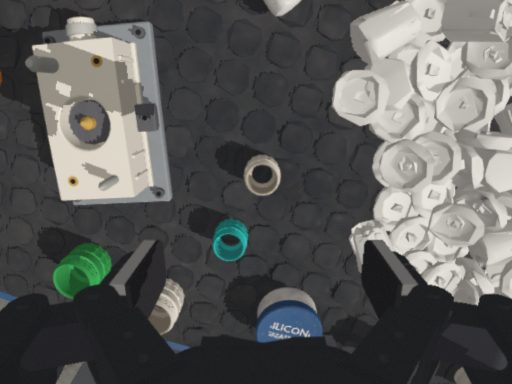

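The bush is at pixel (262,175), i.e. (0.509, -0.054), with its top at z about 0.030. Seat pin is at (88,124), big dowel (40,65), small dowel (108,183). The finger paths are clear, so I'm going down with the opening narrowed.

>>> play_rows:
  motion:
    - [[0.04,0.03,-1.2],[0,0,0]]
    - [[0.04,0.03,-2.2],[0,0,0]]
    - [[0.04,0.03,-3.0],[0,0,0]]
    - [[0.04,0.03,-3.3],[0,0,0]]
    - [[0.04,0.03,-3.43],[0,0,0]]
    - [[0.04,0.03,-3.43],[0,0,0]]
    - [[0.04,0.03,-3.43],[0,0,0]]
  gripper: 0.68

```text
time: 3.15
position: [0.5105, -0.053, 0.0137]
orientation: [0.0, 0.989, 0.149, 0.001]
force: [-0.2, -0.3, 0.4]
gripper_width: 0.0581
finger_force: 0.0
```

>>> play_rows:
  motion:
    - [[0,0,0],[0,0,0]]
    - [[0,0,0],[0,0,0]]
    - [[0,0,0],[0,0,0]]
    - [[0,0,0],[0,0,0]]
    - [[0,0,0],[0,0,0]]
  gripper: 0
  newtons: 30

```text
time: 3.65
position: [0.51, -0.0529, 0.0128]
orientation: [0.0, 0.989, 0.149, 0.001]
force: [-2.4, 0.5, 7.8]
gripper_width: 0.0297
finger_force: 29.3
```

>>> play_rows:
  motion:
    - [[0,0,1.2],[0,0,0]]
    - [[0,0.2,2.4],[0,0,0]]
    - [[0,1.2,3.4],[0,0,0]]
    - [[0.1,2.3,3.88],[0,0,0]]
    - [[0.1,3.3,3.88],[0,0,0]]
    - [[0.1,3.45,3.88],[0,0,0]]
    - [[0.1,3.45,3.88],[0,0,0]]
    - [[0.1,3.45,3.88],[0,0,0]]

```text
time: 4.45
position: [0.5133, 0.0846, 0.1666]
orientation: [0.0, 0.989, 0.149, -0.0]
force: [0.4, -0.2, -1.0]
gripper_width: 0.0292
finger_force: 30.2
```

```bash
python3 - <<'E'
from h import *
s=sense();print(s["position"].round(4),s["orientation"].round(4),s["gripper_width"],s["finger_force"])
p,d,W,K,k=grab("wrist","w3.png");X=cloud(d,W,K,k)
cv2.imwrite("pics/w3v.png",cv2.resize(p,(796,597),interpolation=cv2.INTER_CUBIC))
print([(n,np.nanpercentile(X[...,2],n).round(3)) for n in(5,50,80,95)])
E
```

```text
[0.5133 0.0846 0.1666] [ 1.000e-04  9.888e-01  1.493e-01 -2.000e-04] 0.029204802558941947 30.16630858182907
[(5, np.float64(-0.001)), (50, np.float64(0.002)), (80, np.float64(0.212)), (95, np.float64(0.251))]
```

View pics/w3v.png

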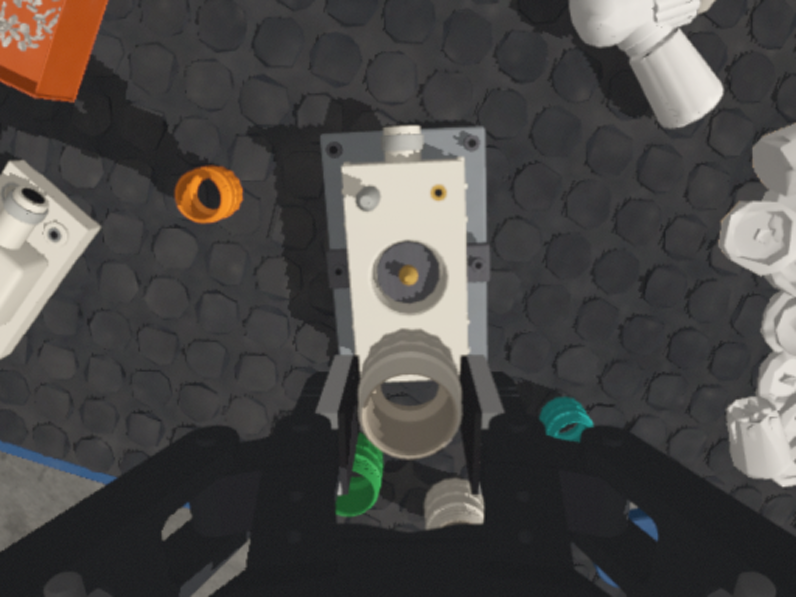

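The bush is held at about (263,263) raw px (picture scaled 1.555). The pocket with its brass pin is at (263,177), the big dowel at (237,127), the insert at (282,124), and the stub points up. Next: exact positions of the pocket, block edges and held bush.

```bash
python3 - <<'E'
from h import *
p,d,W,K,k=load("w3");X=cloud(d,W,K,k);T=pose()
A=(K,k);g=p.min(2)
# white parting face
m=((X[...,2]>.044)&(X[...,2]<.052)&(g>130)).astype(np.uint8);m[:100]=0;m[240:]=0;m[:,:200]=0;m[:,320:]=0
print("face z",np.median(X[m>0][:,2]).round(4))
rows=range(125,215)
L=[];R=[]
for v in rows:
    c=np.where(m[v])[0]
    L.append((c[0]-.5,v));R.append((c[-1]+.5,v))
out=[]
for nm,E in(("L",L),("R",R)):
    P=onz(E,.048,W,K,k)[:,:2].astype(np.float32);f=cv2.fitLine(P,cv2.DIST_HUBER,0,.001,.001).ravel();f=f*np.sign(f[0]) if 0 else f
    if f[0]<0:f[:2]*=-1
    print(nm,np.degrees(np.arctan2(f[1],f[0])).round(2),f.round(4));out.append(f)
a=np.mean([np.arctan2(f[1],f[0]) for f in out]);n=np.array([-np.sin(a),np.cos(a)])
o=[f[2:]@n for f in out];print("width",o[0]-o[1],"mid",np.mean(o))
# pocket: non-white blob
q=np.zeros_like(m);q[145:205,230:295]=(g[145:205,230:295]<150)
q=cv2.morphologyEx(q,cv2.MORPH_CLOSE,np.ones((3,3)))
inner=cv2.inRange(q,1,1)
c=max(cv2.findContours(q,cv2.RETR_EXTERNAL,cv2.CHAIN_APPROX_NONE)[0],key=cv2.contourArea).reshape(-1,2)
P=onz(c,.048,W,K,k)[:,:2].astype(np.float32);e=cv2.fitEllipse(P);print("pocket",e,"n-coord",np.array(e[0])@n)
hsv=cv2.cvtColor(p,cv2.COLOR_BGR2HSV);y=cv2.inRange(hsv,(12,90,80),(35,255,255));y[:,:200]=0;y[:,330:]=0;y[230:]=0;y[:100]=0
N,l,st,ce=cv2.connectedComponentsWithStats(y)
for i in range(1,N):
    if st[i,4]>8:
        Z=X[l==i][:,2];print("gold",ce[i].round(1),st[i,2:],"z",np.percentile(Z,[10,50,90]).round(4),"on .048",onz([ce[i]],.048,W,K,k)[0].round(4),"on .045",onz([ce[i]],.045,W,K,k)[0].round(4))
# bush top rim in tool frame
Ti=np.linalg.inv(T);B=(X.reshape(-1,3)@Ti[:3,:3].T+Ti[:3,3]).reshape(X.shape)
s=np.s_[200:300,225:302];b=B[s].reshape(-1,3);ok=(abs(b[:,1])<.0142)&(abs(b[:,0])<.03)&(b[:,2]>-.05)&(b[:,2]<.03)
b=b[ok];print("bush tool z range",np.percentile(b[:,2],[1,50,99]).round(4))
zt=np.percentile(b[:,2],2);t=b[b[:,2]<zt+.003];print("top pts",len(t),t.min(0).round(4),t.max(0).round(4))
E
```

```text
face z 0.0489
L 19.81 [0.9408 0.3388 0.5188 0.1188]
R 19.92 [0.9402 0.3407 0.5318 0.0593]
width 0.06038449 mid -0.09472023
pocket ((0.5147377848625183, 0.08461058884859085), (0.037445180118083954, 0.039116840809583664), 131.4284210205078) n-coord -0.09530900128670128
gold [281.6 123.6] [10 10 67] z [0.0486 0.0493 0.0502] on .048 [0.5607 0.0841 0.048 ] on .045 [0.5605 0.0839 0.045 ]
gold [262.3 176.6] [ 12  14 129] z [nan nan nan] on .048 [0.5159 0.0858 0.048 ] on .045 [0.5151 0.0855 0.045 ]
bush tool z range [-0.0187 -0.0084  0.0109]
top pts 951 [-0.0155 -0.0141 -0.0197] [ 0.0122  0.014  -0.0154]
```

>>> play_rows:
  motion:
    - [[0.07,0.02,-1.0],[0,0,0]]
    - [[0.07,0.02,-1.9],[0,0,0]]
    - [[0.07,0.02,-2.4],[0,0,0]]
    - [[0.07,0.02,-2.4],[0,0,0]]
    - [[0.07,0.02,-2.4],[0,0,0]]
    - [[0.07,0.02,-2.4],[0,0,0]]

```text
time: 5.1
position: [0.5171, 0.0856, 0.0725]
orientation: [0.0, 0.989, 0.149, 0.001]
force: [-0.5, 0.5, 0.3]
gripper_width: 0.0291
finger_force: 30.2
```

>>> play_rows:
  motion:
    - [[-0.02,0,-0.2],[0,0,0]]
    - [[-0.02,0,-0.35],[0,0,0]]
    - [[-0.02,0,-0.45],[0,0,0]]
    - [[-0.02,0,-0.5],[0,0,0]]
    - [[-0.02,0,-0.52],[0,0,0]]
    - [[-0.02,0,-0.52],[0,0,0]]

```text
time: 5.7
position: [0.5154, 0.086, 0.0503]
orientation: [-0.0, 0.989, 0.149, -0.0]
force: [-3.6, -0.2, 5.3]
gripper_width: 0.0291
finger_force: 30.7
```

>>> play_rows:
  motion:
    - [[0,0,0],[0,0,0]]
    - [[0,0,0],[0,0,0]]
    - [[0,0,0],[0,0,0]]
    - [[0,0,0],[0,0,0]]
  gripper: 0.7

```text
time: 6.1
position: [0.5154, 0.086, 0.05]
orientation: [0.0, 0.989, 0.149, 0.0]
force: [-0.5, -0.7, 0.6]
gripper_width: 0.0596
finger_force: 0.0
```

>>> play_rows:
  motion:
    - [[0,0,0.8],[0,0,0]]
    - [[0,0,1.8],[0,0,0]]
    - [[0,0,2.8],[0,0,0]]
    - [[0,0,2.9],[0,0,0]]
    - [[0,0,2.9],[0,0,0]]
    - [[0,0,2.9],[0,0,0]]

```text
time: 6.7
position: [0.515, 0.0859, 0.1647]
orientation: [-0.0, 0.989, 0.149, -0.001]
force: [0.2, 0.7, 0.2]
gripper_width: 0.0596
finger_force: 0.0
```

```bash
python3 - <<'E'
from h import *
s=sense();print(s["position"].round(4),s["orientation"].round(4),s["time"])
p,d,W,K,k=grab("wrist","w4.png");X=cloud(d,W,K,k)
cv2.imwrite("pics/w4v.png",cv2.resize(p[80:280,150:370],None,fx=2.7,fy=2.7,interpolation=cv2.INTER_CUBIC))
P=np.array([.515,.085,.068]);c=W[:3,:3].T@(P-W[:3,3]);u,v=np.round((K@(c/c[2]))[:2]).astype(int);print(u,v)
Z=X[v-40:v+41,u-40:u+41];t=Z[(Z[...,2]>.06)&(np.hypot(Z[...,0]-.515,Z[...,1]-.085)<.022)]
print("top z",np.percentile(t[:,2],[5,50,95,99]).round(4),t.min(0),t.max(0))
# tilt: plane of rim top
r=t[t[:,2]>np.percentile(t[:,2],97)-.003];q=np.linalg.lstsq(np.c_[r[:,:2]-r[:,:2].mean(0),np.ones(len(r))],r[:,2],rcond=None)[0];print("plane",q)
print(ring("w4",(u,v),.068,half=40))
E
```

```text
[0.515  0.0859 0.1647] [-0.000e+00  9.888e-01  1.493e-01 -7.000e-04] 6.7
264 188
top z [0.0606 0.0673 0.0694 0.07  ] [0.49956091 0.07062934 0.06000438] [0.52807256 0.09974085 0.07027977]
plane [-0.00338903  0.00056832  0.06822365]
[0.5144 0.0851 0.0295 0.0277 0.0284]
```

View pics/w4v.png

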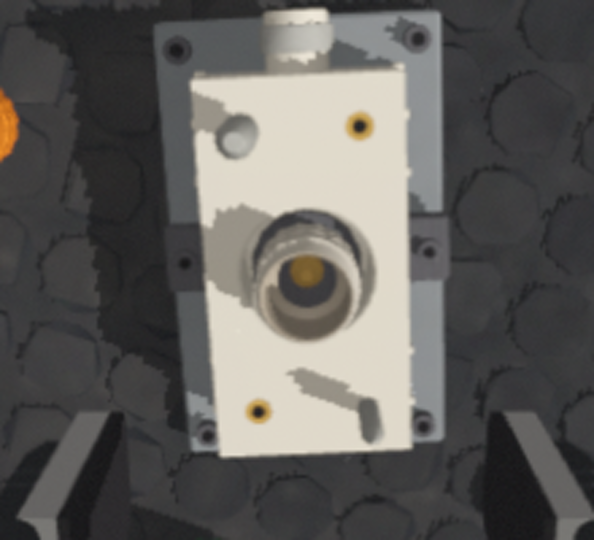

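The bush stands level on the seat: top at z 0.068, centre (0.5144, 0.0851), brass pin visible through the bore. Big dowel is at crop (237,136), small dowel at (370,415), inserts at (360,126) and (258,411). Now to the cover, turning the tool to its yaw of about -26.4°.

>>> play_rows:
  motion:
    - [[-1.9,5.95,0.1],[0,0,-8.7]]
    - [[-1.9,5.95,0.1],[0,0,-8.7]]
    - [[-1.9,5.95,0.1],[0,0,-8.7]]
    - [[-1.9,5.95,0.1],[0,0,-8.7]]
    - [[-1.9,5.95,0.1],[0,0,-8.7]]
    - [[-1.9,5.95,0.1],[0,0,-8.7]]
    - [[-1.9,5.95,0.1],[0,0,-8.7]]
    - [[-1.9,5.95,0.1],[0,0,-8.7]]
  gripper: 1

```text
time: 7.55
position: [0.4389, 0.324, 0.1687]
orientation: [0.001, 0.974, -0.227, -0.001]
force: [0.1, 0.3, -0.2]
gripper_width: 0.0856
finger_force: 0.0
```

```bash
python3 - <<'E'
from h import *
s=sense();print(s["position"].round(4),s["orientation"].round(4),s["joints"].round(2),s["time"])
p,d,W,K,k=grab("wrist","w5.png")
p,d,W,K,k=load("w4");X=cloud(d,W,K,k)
hsv=cv2.cvtColor(p,cv2.COLOR_BGR2HSV);y=cv2.inRange(hsv,(12,90,80),(35,255,255))
N,l,st,ce=cv2.connectedComponentsWithStats(y)
for i in range(1,N):
    if st[i,4]>20 and 180<ce[i][0]<320: print("gold",ce[i].round(1),st[i,2:],"on .048",onz([ce[i]],.048,W,K,k)[0].round(4))
a=np.radians(19.87);R=np.array([[np.cos(a),-np.sin(a)],[np.sin(a),np.cos(a)]])
for D in((.043,.017),(-.043,-.017)):
    q=R@D+[.5148,.0850];m=(X[...,2]>.068)&(np.hypot(X[...,0]-q[0],X[...,1]-q[1])<.009)
    print("dowel exp",q.round(4),"top pts",m.sum(),X[m].mean(0).round(4),X[m].min(0).round(4),X[m].max(0).round(4))
E
```

```text
[0.4389 0.324  0.1687] [ 8.000e-04  9.740e-01 -2.265e-01 -6.000e-04] [ 0.59 -0.14  1.8  -0.    1.49  2.62] 7.55
gold [282.9 126.3] [10 10 65] on .048 [0.5607 0.084  0.048 ]
gold [263.3 179.9] [ 13  11 119] on .048 [0.5155 0.0857 0.048 ]
gold [245.3 232.1] [ 9  9 54] on .048 [0.4678 0.0867 0.048 ]
dowel exp [0.5495 0.1156] top pts 184 [0.55   0.1158 0.0724] [0.5441 0.1107 0.0682] [0.5549 0.1214 0.0766]
dowel exp [0.4801 0.0544] top pts 58 [0.4812 0.0551 0.0713] [0.4774 0.0514 0.068 ] [0.4837 0.0579 0.0759]
```

View pics/w5.png

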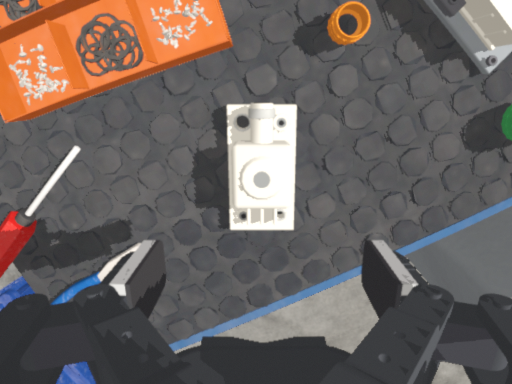

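The cover is centred at about (262,175) with its stub up (tool +x). The wider hole is at (242,121), upper left, as expected. The fingers clear the pliers, whose tip is at (135,248).

```bash
python3 - <<'E'
from h import *
p,d,W,K,k=load("w5");X=cloud(d,W,K,k);g=p.min(2)
def edges(m,rows,z):
    L=[];R=[]
    for v in rows:
        c=np.where(m[v])[0]; L.append((c[0]-.5,v));R.append((c[-1]+.5,v))
    o=[]
    for E in(L,R):
        P=onz(E,z,W,K,k)[:,:2].astype(np.float32);f=cv2.fitLine(P,cv2.DIST_HUBER,0,.001,.001).ravel()
        if f[0]<0:f[:2]*=-1
        o.append(f)
    a=[np.degrees(np.arctan2(f[1],f[0])) for f in o];am=np.radians(np.mean(a));n=np.array([-np.sin(am),np.cos(am)])
    print("yaw",np.round(a,2),"width",((o[0][2:]-o[1][2:])@n).round(4),"mid",((o[0][2:]+o[1][2:])@n/2).round(4));return am,n
roi=np.zeros_like(g);roi[95:240,215:310]=1
m=(X[...,2]>.008)&(roi>0)
z=X[m][:,2];print(np.histogram(z,bins=np.arange(.008,.056,.004)))
a,n=edges((g>130)&(roi>0)&(X[...,2]>.008),list(range(112,138))+list(range(208,225)),.014)
b,nb=edges((X[...,2]>.035)&(roi>0),range(160,195),.044)
Q=np.array(np.where((X[...,2]>.010)&(X[...,2]<.018)&(roi>0))).T
P=X[Q[:,0],Q[:,1]][:,:2].astype(np.float32);r=cv2.minAreaRect(P);print("flange",r)
w=np.array([np.cos(a),np.sin(a)]);s=P@w;print("x ext",np.percentile(s,[.3,99.7]),"mid",np.percentile(s,[.3,99.7]).mean())
t=X[(X[...,2]>.040)&(roi>0)];s=t[:,:2];print("block ext along x",np.percentile(s@w,[1,99]),"y",np.percentile(s@n,[1,99]),"top z",np.percentile(t[:,2],[50,95]))
c=np.percentile(P@w,[.3,99.7]).mean()
T=pose();print("TCP in w,n",T[:2,3]@w,T[:2,3]@n,"toolyaw",np.degrees(np.arctan2(T[1,0],T[0,0])))
# holes
for nm,D in(("big",(.043,.017)),("small",(-.043,-.017)),("ins",(.043,-.017)),("ins2",(-.043,.017))):
    pass
dk=((g<90)&(roi>0)).astype(np.uint8);N,l,st,ce=cv2.connectedComponentsWithStats(dk)
for i in range(1,N):
    if 15<st[i,4]<400 and 230<ce[i][0]<294:
        q=onz([ce[i]],.014,W,K,k)[0][:2];print("hole",ce[i].round(1),st[i,2:],(q@w).round(4),(q@n).round(4))
cc=max(cv2.findContours(((g>120)&(g<190)&(roi>0)).astype(np.uint8)*1,0,1)[0],key=cv2.contourArea)
E
```

```text
(array([  21, 2368,  578,   32,   39,  199,  218,  668,  853, 1909, 1168]), array([0.008, 0.012, 0.016, 0.02 , 0.024, 0.028, 0.032, 0.036, 0.04 ,
       0.044, 0.048, 0.052]))
yaw [-26.4  -25.96] width 0.0602 mid 0.4851
yaw [-27.55 -24.79] width 0.0494 mid 0.485
flange ((0.43962720036506653, 0.3243471086025238), (0.06032157689332962, 0.1152305155992508), 63.88060760498047)
x ext [0.19408631 0.3090287 ] mid 0.2515575081855059
block ext along x [0.22521422 0.30448646] y [0.46096093 0.50910851] top z [0.04522752 0.04978079]
TCP in w,n 0.251516176079556 0.484112870512192 toolyaw -26.23999798928745
hole [244.3  99. ] [ 7  8 24] 0.314 0.5
hole [262.1  97.6] [ 25   7 141] 0.3152 0.4846
hole [288.8  98.2] [ 16   8 105] 0.3147 0.4615
hole [242.2 121.2] [ 12  11 105] 0.295 0.5021
hole [243.2 215.6] [ 5  5 19] 0.2066 0.5025
```

>>> play_rows:
  motion:
    - [[0.01,0.02,-1.2],[0,0,0]]
    - [[0.01,0.02,-2.3],[0,0,0]]
    - [[0.01,0.02,-3.2],[0,0,0]]
    - [[0.01,0.02,-3.6],[0,0,0]]
    - [[0.01,0.02,-3.74],[0,0,0]]
    - [[0.01,0.02,-3.74],[0,0,0]]
    - [[0.01,0.02,-3.74],[0,0,0]]

```text
time: 8.3
position: [0.4408, 0.3251, 0.0223]
orientation: [-0.001, 0.974, -0.228, 0.001]
force: [1.1, -0.5, 0.9]
gripper_width: 0.0858
finger_force: 0.0
```

>>> play_rows:
  motion:
    - [[0,0,0],[0,0,0]]
    - [[0,0,0],[0,0,0]]
    - [[0,0,0],[0,0,0]]
    - [[0,0,0],[0,0,0]]
    - [[0,0,0],[0,0,0]]
  gripper: 0
  newtons: 100

```text
time: 8.8
position: [0.4404, 0.3252, 0.0217]
orientation: [-0.001, 0.974, -0.228, 0.001]
force: [-0.9, -0.6, 9.2]
gripper_width: 0.0477
finger_force: 104.6
```

>>> play_rows:
  motion:
    - [[0,0,1.1],[0,0,0]]
    - [[0,0,2.3],[0,0,0]]
    - [[0.4,-1.2,3.2],[0,0,1.7]]
    - [[0.7,-2.2,3.5],[0,0,3.4]]
    - [[1.0,-3.2,3.5],[0,0,5.1]]
    - [[1.3,-4.2,3.5],[0,0,6.8]]
    - [[1.6,-5.2,3.5],[0,0,8.4]]
    - [[1.87,-6.0,3.5],[0,0,9.24]]

```text
time: 9.6
position: [0.5147, 0.0828, 0.1607]
orientation: [0.0, 0.985, 0.175, 0.0]
force: [0.8, 1.1, -2.1]
gripper_width: 0.048
finger_force: 104.4
```

>>> play_rows:
  motion:
    - [[0,0,0],[0,0,0]]
    - [[0,0,0],[0,0,0]]
    - [[0,0,0],[0,0,0]]

```text
time: 9.9
position: [0.5144, 0.0854, 0.1604]
orientation: [-0.0, 0.985, 0.172, -0.0]
force: [-0.1, 0.5, -1.9]
gripper_width: 0.0481
finger_force: 104.5
```

```bash
python3 - <<'E'
from h import *
s=sense();T=pose(s);print(s["position"].round(4),"yaw",np.degrees(np.arctan2(T[1,0],T[0,0])),s["force"].round(1),s["joints"].round(2),s["time"])
p,d,W,K,k=grab("wrist","w6.png")
cv2.imwrite("pics/w6v.png",cv2.resize(p[60:384,120:400],None,fx=1.8,fy=1.8,interpolation=cv2.INTER_CUBIC))
X=cloud(d,W,K,k);Ti=np.linalg.inv(T);B=X@Ti[:3,:3].T+Ti[:3,3]
m=(B[...,2]<.02)&(B[...,2]>-.06)&(B[...,0]>-.062)&(B[...,0]<.066)&(abs(B[...,1])<.036)
b=B[m];print(len(b),np.histogram(b[:,2],bins=np.arange(-.05,.022,.005)))
f=b[(b[:,2]>-.002)&(b[:,2]<.012)];print("flange ext tool",np.percentile(f,[.5,99.5],axis=0).round(4))
q=np.linalg.lstsq(np.c_[f[:,:2],np.ones(len(f))],f[:,2],rcond=None)[0];print("flange plane",q.round(4))
E
```

```text
[0.5144 0.0854 0.1604] yaw 19.834560191042037 [-0.1  0.5 -1.9] [ 0.12 -0.2   1.86  0.    1.48  1.34] 9.9
32089 (array([ 465,  867,  557,  615, 5782, 8972, 3794, 1522,  736,  197,  944,
       5816,  145,  137]), array([-5.00000000e-02, -4.50000000e-02, -4.00000000e-02, -3.50000000e-02,
       -3.00000000e-02, -2.50000000e-02, -2.00000000e-02, -1.50000000e-02,
       -1.00000000e-02, -5.00000000e-03, -2.77555756e-17,  5.00000000e-03,
        1.00000000e-02,  1.50000000e-02,  2.00000000e-02]))
flange ext tool [[-0.0581 -0.0296 -0.001 ]
 [ 0.0574  0.03    0.0114]]
flange plane [-0.0026 -0.0101  0.0064]
```

View pics/w6v.png

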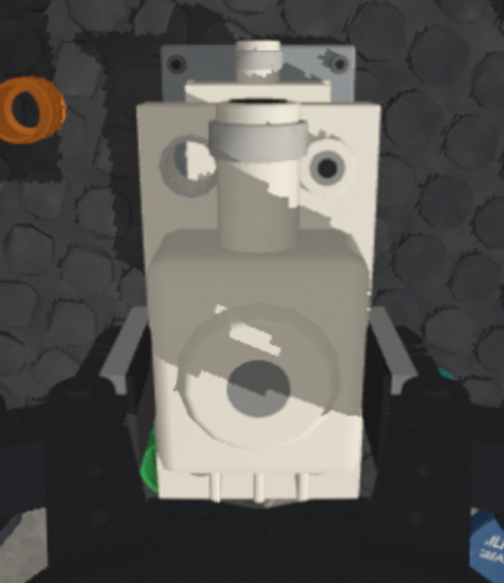

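The cover hangs level and centred in the grip: flange offset under 0.4 mm, tilt under 0.01 rad, both stubs pointing the same way. Descending to just above the dowel tips.

>>> play_rows:
  motion:
    - [[0.02,0,-0.6],[0,0,0]]
    - [[0.02,0,-1.2],[0,0,0]]
    - [[0.02,0,-1.45],[0,0,0]]
    - [[0.02,0,-1.45],[0,0,0]]
    - [[0.02,0,-1.45],[0,0,0]]
    - [[0.02,0,-1.45],[0,0,0]]

```text
time: 10.55
position: [0.5159, 0.0851, 0.1037]
orientation: [0.0, 0.985, 0.173, 0.001]
force: [0.6, -0.9, -1.8]
gripper_width: 0.0483
finger_force: 104.4
```

>>> play_rows:
  motion:
    - [[-0.02,0,0],[0,0,0]]
    - [[-0.02,0,-0.1],[0,0,0]]
    - [[-0.02,0,-0.2],[0,0,0]]
    - [[-0.02,0,-0.27],[0,0,0]]
    - [[-0.02,0,-0.27],[0,0,0]]
    - [[-0.02,0,-0.27],[0,0,0]]

```text
time: 11.15
position: [0.5146, 0.0848, 0.0915]
orientation: [-0.0, 0.985, 0.173, -0.0]
force: [-0.6, -0.8, -2.2]
gripper_width: 0.0482
finger_force: 104.4
```

>>> play_rows:
  motion:
    - [[0.01,0.01,-0.1],[0,0,0]]
    - [[0.01,0.01,-0.18],[0,0,0]]
    - [[0.01,0.01,-0.25],[0,0,0]]
    - [[0.01,0.01,-0.25],[0,0,0]]
    - [[0.01,0.01,-0.25],[0,0,0]]

```text
time: 11.65
position: [0.515, 0.0852, 0.0815]
orientation: [0.0, 0.985, 0.173, -0.0]
force: [-0.6, 0.9, -1.7]
gripper_width: 0.048
finger_force: 104.4
```

Both dowels have entered with no contact force, and the underside is at about z 0.060. Pressing on in small steps.

>>> play_rows:
  motion:
    - [[0,0,-0.08],[0,0,0]]
    - [[0,0,-0.15],[0,0,0]]
    - [[0,0,-0.2],[0,0,0]]
    - [[0,0,-0.25],[0,0,0]]
    - [[0,0,-0.25],[0,0,0]]
    - [[0,0,-0.25],[0,0,0]]

```text
time: 12.25
position: [0.5152, 0.0852, 0.0722]
orientation: [-0.0, 0.985, 0.173, 0.0]
force: [-3.9, -0.2, 6.0]
gripper_width: 0.0478
finger_force: 105.3
```

>>> play_rows:
  motion:
    - [[0,0,-0.04],[0,0,0]]
    - [[0,0,-0.08],[0,0,0]]
    - [[0,0,-0.1],[0,0,0]]
    - [[0,0,-0.1],[0,0,0]]
    - [[0,0,-0.1],[0,0,0]]

```text
time: 12.75
position: [0.5153, 0.0852, 0.0697]
orientation: [0.0, 0.985, 0.173, 0.0]
force: [-13.9, -2.7, 25.1]
gripper_width: 0.0481
finger_force: 107.8
```

>>> play_rows:
  motion:
    - [[-0.02,0,-0.01],[0,0,0]]
    - [[-0.02,0,-0.02],[0,0,0]]
    - [[-0.02,0,-0.02],[0,0,0]]
    - [[-0.02,0,-0.02],[0,0,0]]

```text
time: 13.15
position: [0.5153, 0.0852, 0.0697]
orientation: [0.0, 0.985, 0.173, 0.002]
force: [-9.8, -2.7, 28.7]
gripper_width: 0.0478
finger_force: 108.5
```

```bash
python3 - <<'E'
from h import *
s=sense();T=pose(s);print(s["position"].round(4),s["force"].round(1),s["ft_torque"].round(2),s["time"],"tilt",T[:2,2].round(4))
p,d,W,K,k=grab("wrist","w7.png");X=cloud(d,W,K,k)
a=np.radians(19.87);R=np.array([[np.cos(a),-np.sin(a)],[np.sin(a),np.cos(a)]]);L=X.copy();L[...,:2]=(X[...,:2]-[.5148,.0852])@R
m=(abs(L[...,0]-.046)<.012)&(abs(L[...,1])<.03)&(L[...,2]>.055)&(L[...,2]<.067);f=L[m]
q=np.linalg.lstsq(np.c_[f[:,:2],np.ones(len(f))],f[:,2],rcond=None)[0];print("flange top z (flush .062)",np.median(f[:,2]),q.round(4))
cv2.imwrite("pics/w7v.png",cv2.resize(p[60:384,120:400],None,fx=1.8,fy=1.8,interpolation=cv2.INTER_CUBIC))
grab("side","s7.png")
E
```

```text
[0.5153 0.0852 0.0697] [-9.8 -2.7 28.7] [-0.11  1.77  0.05] 13.15 tilt [0.0031 0.0003]
flange top z (flush .062) 0.06320220946413416 [-0.0652 -0.0169  0.0665]
```

View pics/w7v.png

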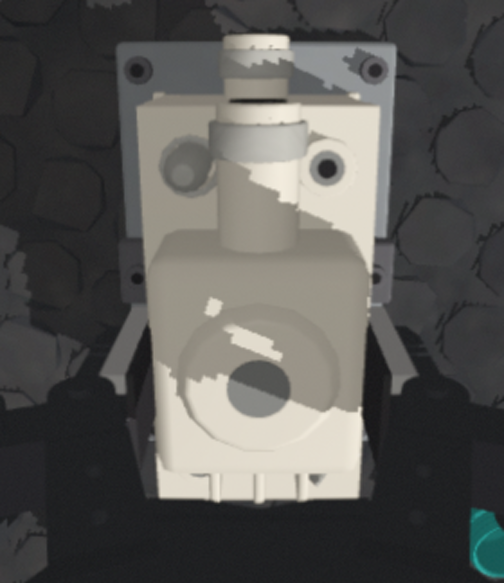

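Big dowel shows through its hole at (185,165) and the halves look shut. z stays at 0.0697, exactly the flush height, under more push. I'll relieve the sideways load in x, then check the tilt robustly.

>>> play_rows:
  motion:
    - [[-0.03,-0.01,-0.02],[0,0,0]]
    - [[-0.05,-0.01,-0.03],[0,0,0]]
    - [[-0.05,-0.01,-0.03],[0,0,0]]
    - [[-0.05,-0.01,-0.03],[0,0,0]]

```text
time: 13.65
position: [0.5152, 0.0852, 0.0697]
orientation: [0.0, 0.985, 0.173, 0.004]
force: [5.1, 1.0, 28.6]
gripper_width: 0.0481
finger_force: 108.4
```

```bash
python3 - <<'E'
from h import *
s=sense();T=pose(s);print(s["position"].round(4),s["force"].round(1),s["ft_torque"].round(2),s["time"],"tilt",T[:2,2].round(4))
grab("wrist","w8.png");grab("side","s8.png")
a=np.radians(19.87);R=np.array([[np.cos(a),-np.sin(a)],[np.sin(a),np.cos(a)]])
for n in("w8","s8"):
    p,d,W,K,k=load(n);X=cloud(d,W,K,k)
    L=X.copy();L[...,:2]=(X[...,:2]-[.5148,.0852])@R;x,y,z=[L[...,i] for i in range(3)]
    m=(abs(x)<.056)&(abs(y)<.028)&(z>.058)&(z<.067)&(np.hypot(x-.043,y-.017)>.010)&(np.hypot(x+.043,y+.017)>.008)&(np.hypot(x-.043,y+.017)>.008)&(np.hypot(x+.043,y-.017)>.008)&((abs(y)>.014)|(x<-.05))&(abs(x)>.031)
    f=L[m];q=np.array([0,0,np.median(f[:,2])])
    for _ in range(5):
        r=f[:,2]-f[:,:2]@q[:2]-q[2];g=f[abs(r)<max(.001,1.5*np.median(abs(r)))];q=np.linalg.lstsq(np.c_[g[:,:2],np.ones(len(g))],g[:,2],rcond=None)[0]
    print(n,len(f),len(g),"x range",np.ptp(g[:,0]).round(3),q.round(4))
    for x0 in(-.043,.043):
        h=f[abs(f[:,0]-x0)<.012];print("  x",x0,len(h),np.median(h[:,2]).round(4) if len(h) else "")
E
```

```text
[0.5152 0.0852 0.0697] [ 5.1  1.  28.6] [ 0.55 -0.33 -0.04] 13.65 tilt [0.0083 0.0013]
w8 2334 2095 x range 0.112 [-0.      0.0007  0.063 ]
  x -0.043 616 0.063
  x 0.043 1438 0.0629
s8 68 46 x range 0.111 [0.0069 0.0451 0.0621]
  x -0.043 47 0.0613
  x 0.043 16 0.0609
```

```bash
python3 -c "
from bench import *
print(hand_in())"
```

```text
the job is handed in; nothing more can be done
None
```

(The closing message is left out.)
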